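# Find the tin lid that rocks and press it home

### The arm

A 6-joint arm with a two-finger parallel gripper is mounted at the origin on the work surface; the furniture and walls round the work are solid. World frame = base frame: x ahead of the robot, y to its left, z up, the work surface at z = 0. Lengths are in m, angles in degrees, forces in N, time in s.
With the tool pointing down it reaches from about 0.3 to 0.85 m from the base axis. Payload 4.2 kg.
Tool frame: the origin (TCP) lies midway between the tips of the shut fingers; the grasp point (between the pads) lies 19 mm behind it; z points along the fingers, y is the line along which they close (so a half turn about z gives the same grasp; the last joint's range is limited). The gripper opens to 91 mm and grips with 3 to 60 N. Pads are 32 mm wide; open, the fingers measure 118 mm over their backs; the gripper's body (76 mm by 178 mm) begins 60 mm behind the grasp point.
Start: joints at [-65.89, 18.312, 89.639, -0, 72.044, -1.146], TCP at [0.245, -0.52, 0.214] pointing down, gripper open.
Joint ranges: [-177.97, 177.97], [-48.28, 115.42], [12.27, 149.76], [-77.06, 257.06], [2.81, 150.46], [-146.56, 146.56]. Speed limits (degrees/s): [147.25, 147.25, 180, 180, 180, 180].

### API

Orientations are given as [roll, pitch, yaw] about the fixed x, y, z axes, in that order (R = Rz(yaw) Ry(pitch) Rx(roll)).
In Python, from workcell import ctrl gives the robot as it stands.
- The arm moves only by the shell command python3 -m pendant 'ROWS' [FORCE]. ROWS is text: rows parted by semicolons, each of 5 numbers parted by spaces: the opening, from -1 (shut) to 1 (fully open), then the shift along the tool's x, y, z in mm, then the turn about the tool's z in rad. A call has 1 to 20 rows; each row shifts and turns the commanded pose from where the row before left it, along the tool's axes as they then stand; what a row does not reach is not made up. A row lasts 1/10 s, in which the tool goes at most 50 mm and 8.59 degrees, less where a joint would pass 70% of its speed; a pose out of reach is approached as far as the arm can. A call is refused whole if a number of a shift passes 50 or a number of a turn 0.15, either way. A call with a gripper value outside its range is refused whole. The fingers move at their own pace and stop on an object; FORCE is the grip in N (left out, the last holds). Time passes only in rows, so rows that do not move let the fingers close. It gives the time, the measured TCP pose, the force, the opening and the grip force at its end, in the units of the state.
- ctrl.observe(): the state, without advancing time (a new reading comes with each control period).
- ctrl.grab_frame(name): name is "scene" or "top" or "wrist"; returns the picture (420x560x3 uint8, blue, green, red); there is no depth.
- ctrl.calibration(name): a dict with "mtx" (3x3 intrinsics, pixels), "world_from_camera" (4x4, takes a point from camera to world coordinates). Camera axes: x right, y down, z forward; pixel columns grow to the right and rows downward; lengths in m; the calibration is good to about 2 mm. A picture is of the moment at which its call begins: read the wrist's pose just before it. calibration takes no time and is no camera call; for the wrist camera it gives the pose at the moment of the call.
- ctrl.hand_in(): hands the job in; it is judged then, once.
The state is a dict: "time": time; "joints": joint angles; "joint_vel": joint speeds; "tau": joint torques, N m; "ee_pos": TCP position; "tcp_rot": TCP orientation; "ft_force": force on the tool from outside, world axes, zero at the start; "torque": the same for the moment, N m; "grip_width": finger opening in m; "gripper_force": force on a finger pad.
Only numpy, scipy, OpenCV 4.12 (cv2) and the standard library are available. Lean on these libraries where they do the work, as an engineer would, in place of code of your own. Each camera call takes 0.05 s, during which the arm holds its last target. There are 200 camera calls.

### The job

One of the four blue tin lids in the plywood crate is not pressed on properly. With closed fingertips press lightly near the edge of one lid after another until you find the one that rocks, lift your fingers clear so that it springs back level, then press down on its middle until it is fully home. Do not grasp or lift anything, do not press violently, and leave the wax tin, the wooden offcut and the glue bottle where they stand.

Things in the scene. Friction and masses are not known exactly. Their poses are not given: they have to be found in the camera images.
- crate: Fixed plywood crate, 228x228 mm, 38 mm high, open on top; origin at the centre of its underside. Four cells, 109 mm apart, each hold a fixed aluminium tin with a round flat blue slip-on lid, 84 mm across, skirt 20 mm. The tins stand on packing, so lid tops lie anywhere from 62 to 70 mm above the work surface: neither height nor looks tell which lid is loose. The other three do not yield at all.
- cell_1 (a point): Middle of the near left cell (seen from the robot, crate yaw 0), 66 mm above the work surface, the mean height of the lid tops; the tin's axis passes through it. Fixed to the crate: it does not tell which lid is loose. Axes: z up, x from near to far cells, y to the left.
- cell_2 (a point): Middle of the near right cell (seen from the robot, crate yaw 0), 66 mm above the work surface, the mean height of the lid tops; the tin's axis passes through it. Fixed to the crate: it does not tell which lid is loose. Axes: z up, x from near to far cells, y to the left.
- cell_3 (a point): Middle of the far left cell (seen from the robot, crate yaw 0), 66 mm above the work surface, the mean height of the lid tops; the tin's axis passes through it. Fixed to the crate: it does not tell which lid is loose. Axes: z up, x from near to far cells, y to the left.
- cell_4 (a point): Middle of the far right cell (seen from the robot, crate yaw 0), 66 mm above the work surface, the mean height of the lid tops; the tin's axis passes through it. Fixed to the crate: it does not tell which lid is loose. Axes: z up, x from near to far cells, y to the left.
- lid_travel (a joint): How far the loose lid (in whichever cell) is pushed down on its tin, in m: 0 at the start (6 mm too high, but level), 0.006 fully home, negative if pulled up. Over about 15 N on its middle slides it down; it stays there and no longer rocks. Well over 15 N near the edge may shift it too. Does not tell which lid it is.
- lid_rock_a (a joint): Tilt of the loose lid (in whichever cell) about a horizontal axis of arbitrary direction through its middle, in rad: 0 level. Pressed 20 to 35 mm from its middle, on any side, with 2 to 4 N, the lid tips about 0.17 rad (the pressed edge sinks about 5 mm) and meets the tin's rim; let go, it springs back level.
- lid_rock_b (a joint): The same for the horizontal axis at right angles to that of lid_rock_a. A press in a general direction tilts both.
- wax_tin: Loose bystander: round dark green wax tin, 72 mm across, 34 mm high, on the work surface right of the crate, at its far corner; origin at the centre of its underside.
- offcut: Loose bystander: wooden offcut, a 64 mm cube, on the work surface right of the crate, at its near corner; origin at the centre of its underside.
- glue_bottle: Loose bystander: yellow glue bottle with an orange cap, 62 mm across, 190 mm high, standing left of the crate; origin at the centre of its underside. It is the tallest thing near the work.
Things that resemble listed ones, but are neither listed nor needed, are in the scene too. What is shaped like the part that bears lid_travel but purple is not meant.

How it is judged:
By the outcome, as a careful person would: the job done as asked, in the order asked, and still so for the second after the job is handed in, with the robot touching nothing.
It also fails if it takes over 64 s, if anything falls off the work surface, if the arm or the gripper's body presses on something with over 40 N, if the wrist force passes 120 N, or if a joint passes its speed limit or range.

## Working session

There is one attempt and no reset: what is moved stays moved. The work goes in short steps, Python scripts to look and compute and a shell command to move; the robot and the scene stay as the last step left them, time stands still between calls to the robot, and variables do not carry over. Pictures are saved under pics/ and viewed, at most 10 in all, crops included, and the job is handed in when it is done.

```bash
mkdir -p pics; python3 - <<'E'
from workcell import ctrl
import cv2,numpy as np
s=ctrl.observe();print(s)
for n in("scene","top"):
    im=ctrl.grab_frame(n);cv2.imwrite(f"pics/{n}0.png",im);c=ctrl.calibration(n);print(n,np.round(c["mtx"],1).tolist(),np.round(c["world_from_camera"],4).tolist())
E
```

```text
{'time': 0.0, 'joints': array([-6.58896744e+01,  1.83531305e+01,  8.97069214e+01, -1.24671262e-03,
        7.20440754e+01, -1.14592656e+00]), 'joint_vel': array([ 0.02992947, -0.05320703,  0.01028316,  0.03811503,  0.01984113,
        0.02784712]), 'tau': array([-4.87029960e-03, -4.12470424e+01, -2.31975871e+01,  7.24521093e-02,
        4.57258278e-02, -1.09463044e-04]), 'ee_pos': array([ 0.24511954, -0.51957164,  0.21310187]), 'tcp_rot': array([-1.79895870e+02, -8.97372248e-04,  2.52566368e+01]), 'ft_force': array([ 0.39910537,  0.37668398, -0.89462303]), 'torque': array([0.03142146, 0.02029829, 0.00407933]), 'gripper_force': 0.0, 'grip_width': 0.09130310283064612}
scene [[393.9, 0.0, 283.2], [0.0, 393.9, 204.9], [0.0, 0.0, 1.0]] [[-0.5768, -0.5937, 0.5612, -0.1252], [-0.8167, 0.4341, -0.3802, 0.4491], [-0.0179, -0.6776, -0.7352, 0.9199], [0.0, 0.0, 0.0, 1.0]]
top [[546.3, 0.0, 285.5], [0.0, 546.3, 206.5], [0.0, 0.0, 1.0]] [[-0.0243, -0.98, 0.1975, 0.1842], [-0.9997, 0.0225, -0.0115, 0.0084], [0.0068, -0.1977, -0.9802, 1.7015], [0.0, 0.0, 0.0, 1.0]]
```

View pics/top0.png

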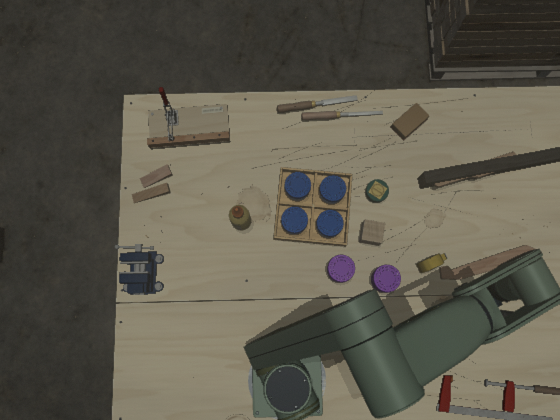

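View pics/scene0.png

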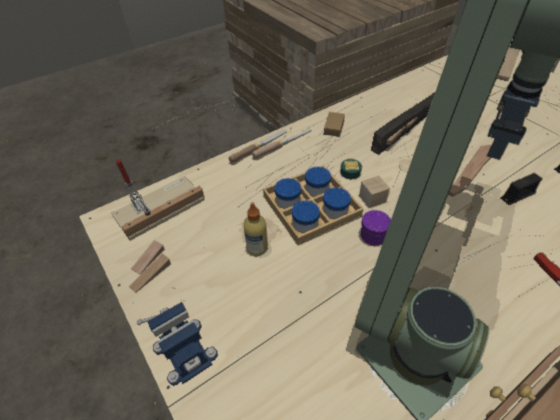

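Top view: the four blue lids are at px (297,186), (332,189), (294,220) and (329,223). The lookalikes are the purple lids at (341,268) and (387,279). The glue bottle is at (240,217), the offcut at (372,232) and the wax tin at (377,190). In the scene view the lids are at (288,192), (318,180), (306,215) and (337,202). I choose the blue ones in the crate. Next I measure their positions and check them in a close crop.

```bash
python3 - <<'E'
from workcell import ctrl
import cv2,numpy as np
def cents(n,guess):
    im=cv2.imread(f"pics/{n}0.png");h=cv2.cvtColor(im,cv2.COLOR_BGR2HSV)
    m=cv2.inRange(h,(100,110,40),(122,255,255))
    nn,l,st,c=cv2.connectedComponentsWithStats(m)
    ok=[(c[i],st[i]) for i in range(1,nn) if st[i][4]>80]
    out=[]
    for g in guess:
        k=min(ok,key=lambda o:np.hypot(*(o[0]-g)));out.append(k[0]);print(n,g,np.round(k[0],1),k[1])
    return out
def ray(n,p):
    c=ctrl.calibration(n);T=np.array(c["world_from_camera"]);d=T[:3,:3]@np.linalg.inv(c["mtx"])@[p[0],p[1],1];return T[:3,3],d/np.linalg.norm(d)
def onz(n,p,z):
    o,d=ray(n,p);return o+d*(z-o[2])/d[2]
T=cents("top",[(294,220),(329,223),(297,186),(332,189)])
S=cents("scene",[(306,215),(337,202),(288,192),(318,180)])
P=[]
for t,s in zip(T,S):
    o1,d1=ray("top",t);o2,d2=ray("scene",s)
    A=np.c_[d1,-d2];k=np.linalg.lstsq(A,o2-o1,rcond=None)[0];a,b=o1+k[0]*d1,o2+k[1]*d2
    p=onz("top",t,.062);P.append(p);print("tri",np.round((a+b)/2,4),"gap",round(np.linalg.norm(a-b),4),"plane",np.round(p,4))
P=np.array(P);x=P[2]+P[3]-P[0]-P[1];print("yaw",np.degrees(np.arctan2(x[1],x[0])),"pitch",np.linalg.norm(P[2]-P[0]),np.linalg.norm(P[1]-P[0]),P.mean(0))
for nm,p,z in(("bottle cap",(238,211),.19),("offcut",(372,231),.064),("wax",(377,190),.034)):print(nm,onz("top",p,z))
cv2.imwrite("pics/crop.png",cv2.resize(cv2.imread("pics/top0.png")[150:300,220:420],None,fx=4,fy=4))
E
```

```text
top (294, 220) [294.3 219.3] [282 207  25  26 477]
top (329, 223) [329.6 222.6] [317 210  26  26 500]
top (297, 186) [297.6 184.4] [285 172  25  25 441]
top (332, 189) [332.5 187.9] [320 176  26  25 454]
scene (306, 215) [305.2 212.6] [292 201  28  24 521]
scene (337, 202) [336.4 199. ] [323 188  28  23 488]
scene (288, 192) [287.4 189.1] [275 179  26  21 445]
scene (318, 180) [317.4 177.3] [305 167  26  21 416]
tri [ 0.477  -0.0368  0.0472] gap 0.0006 plane [ 0.4741 -0.0366  0.062 ]
tri [ 0.4633 -0.1451  0.0498] gap 0.0001 plane [ 0.4613 -0.1439  0.062 ]
tri [ 0.5862 -0.0501  0.0492] gap 0.0001 plane [ 0.5831 -0.0496  0.062 ]
tri [ 0.5724 -0.1584  0.05  ] gap 0.0004 plane [ 0.5697 -0.1571  0.062 ]
yaw -6.887816370398017 pitch 0.10975206679347331 0.10810420708596505 [ 0.52205884 -0.09680499  0.062     ]
bottle cap [0.47884049 0.12483366 0.19      ]
offcut [ 0.43224354 -0.27121652  0.064     ]
wax [ 0.56630903 -0.29927448  0.034     ]
```

View pics/crop.png

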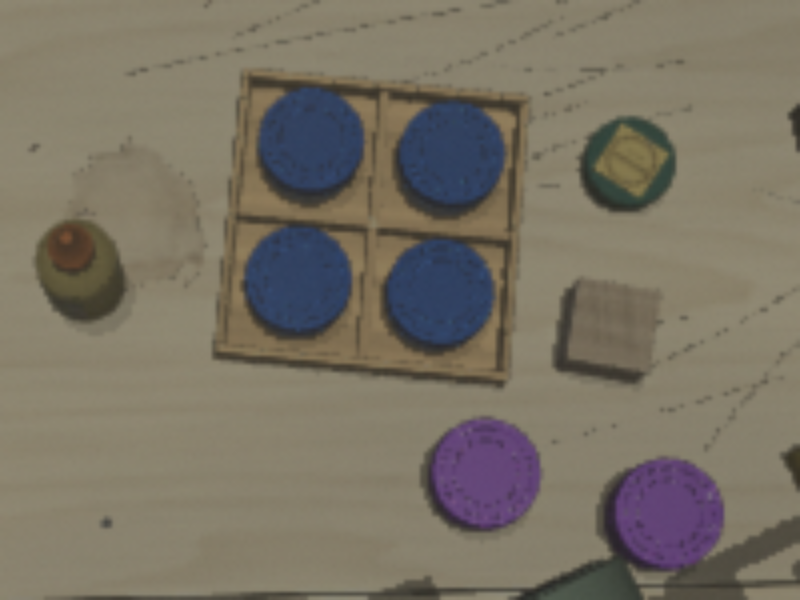

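The close crop confirms it: four blue lids in the crate (crop px (312,140), (452,156), (298,279), (440,292)), with the purple ones outside at (486,473) and (667,515). The spacing (110 and 108 mm against 109) and the yaw of −7° fit. I start with cell 2, closing the fingers on the way.

```bash
python3 -m pendant '-1 0 0 0 0.147; -1 0 0 0 0.147; -1 0 0 0 0.147; -1 21 -40 0 0; -1 21 -40 0 0; -1 21 -40 0 0; -1 21 -40 0 0; -1 21 -40 0 0; -1 22 -41 0 0; -1 22 -41 0 0; -1 22 -41 0 0; -1 22 -41 0 0; -1 22 -41 0 0; -1 0 0 35 0; -1 0 0 35 0; -1 0 0 35 0; -1 0 0 0 0; -1 0 0 0 0' 30
```

```text
time: 1.9
ee_pos: [0.4605, -0.1151, 0.1091]
tcp_rot: [-180.0, 0.0, -0.0]
ft_force: [-0.1, 0.0, 0.6]
grip_width: 0.0004
gripper_force: 0.0
```

```bash
python3 -m pendant '-1 0 0 18 0; -1 0 0 18 0; -1 0 0 0 0; -1 0 0 0 0' | grep -E 'ee_pos|ft'; python3 -m pendant '-1 0 0 1 0; -1 0 0 1 0; -1 0 0 0 0; -1 0 0 0 0'| grep -E 'ee_pos|ft'
```

```text
ee_pos: [0.4616, -0.1156, 0.0746]
ft_force: [0.9, 0.1, -0.5]
ee_pos: [0.4606, -0.1152, 0.0713]
ft_force: [0.2, -0.7, 0.1]
```

```bash
python3 -m pendant '-1 0 0 1 0; -1 0 0 0 0; -1 0 0 0 0' | grep -E 'ee_pos|ft';python3 -m pendant '-1 0 0 1 0; -1 0 0 0 0; -1 0 0 0 0' | grep -E 'ee_pos|ft'
```

```text
ee_pos: [0.4604, -0.1151, 0.0699]
ft_force: [0.2, 1.1, -0.4]
ee_pos: [0.4604, -0.1151, 0.0689]
ft_force: [-0.7, -0.4, -0.5]
```

```bash
for i in 1; do python3 -m pendant '-1 0 0 1 0; -1 0 0 0 0; -1 0 0 0 0' | grep -E 'ee_pos|ft';python3 -m pendant '-1 0 0 1 0; -1 0 0 0 0; -1 0 0 0 0' | grep -E 'ee_pos|ft'; done
```

```text
ee_pos: [0.4604, -0.1151, 0.0679]
ft_force: [0.4, 1.1, -0.7]
ee_pos: [0.4604, -0.1151, 0.0669]
ft_force: [0.0, -0.1, 0.5]
```

```bash
python3 -m pendant '-1 0 0 1 0; -1 0 0 0 0; -1 0 0 0 0' | grep -E 'ee_pos|ft'
```

```text
ee_pos: [0.4604, -0.1151, 0.0659]
ft_force: [-0.7, 0.8, -0.4]
```

```bash
python3 -m pendant '-1 0 0 1 0; -1 0 0 0 0; -1 0 0 0 0' | grep -E 'ee_pos|ft'
```

```text
ee_pos: [0.4605, -0.1151, 0.065]
ft_force: [0.4, 0.1, 0.2]
```

```bash
python3 -m pendant '-1 0 0 1 0; -1 0 0 0 0; -1 0 0 0 0' | grep -E 'ee_pos|ft'
```

```text
ee_pos: [0.4605, -0.115, 0.064]
ft_force: [0.2, 0.5, 1.0]
```

```bash
python3 -m pendant '-1 0 0 1 0; -1 0 0 0 0; -1 0 0 0 0' | grep -E 'ee_pos|ft'
```

```text
ee_pos: [0.4605, -0.1151, 0.063]
ft_force: [0.4, 0.7, 1.3]
```

```bash
python3 -m pendant '-1 0 0 1 0; -1 0 0 0 0; -1 0 0 0 0' | grep -E 'ee_pos|ft'
```

```text
ee_pos: [0.4604, -0.1151, 0.062]
ft_force: [-1.3, 0.9, 2.2]
```

```bash
python3 -m pendant '-1 0 0 1 0; -1 0 0 0 0; -1 0 0 0 0' | grep -E 'ee_pos|ft'
```

```text
ee_pos: [0.4605, -0.1151, 0.0614]
ft_force: [-0.9, 1.4, 5.9]
```

```bash
python3 -m pendant '-1 0 0 1 0; -1 0 0 0 0; -1 0 0 0 0' | grep -E 'ee_pos|ft'; python3 - <<'E'
from workcell import ctrl
import cv2,numpy as np
w=ctrl.grab_frame("wrist");a=ctrl.grab_frame("scene");cv2.imwrite("pics/s1.png",cv2.resize(a[140:260,230:400],None,fx=4,fy=4));cv2.imwrite("pics/w1.png",w)
E
```

```text
ee_pos: [0.4605, -0.115, 0.0611]
ft_force: [-2.8, 2.8, 12.4]
```

View pics/w1.png

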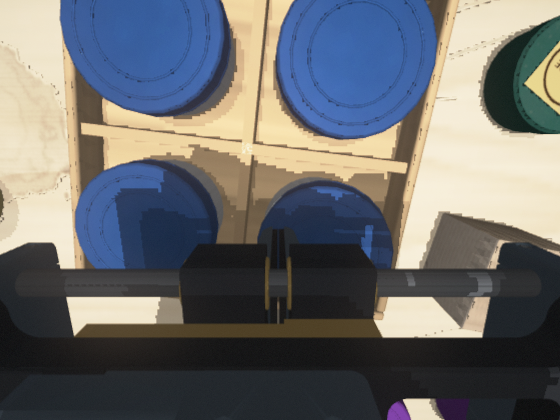

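The wrist view shows the closed fingers on the inner edge of the near right lid (about px (280,235)), with the glue bottle, offcut and wax tin untouched. The force rose softly (under about 2 N) over about 3.5 mm, then hit a hard stop at about 10 N/mm. So this lid rocks: cell 2. I lift clear, then move over its middle.

```bash
python3 -m pendant '-1 0 0 -5 0; -1 0 0 -15 0; -1 0 0 -10 0; -1 0 0 0 0; -1 0 0 0 0; -1 0 0 0 0; -1 0 0 0 0; -1 0 0 0 0; -1 0 15 0 0; -1 0 15 0 0; -1 0 0 0 0; -1 0 0 0 0' | grep -E 'ee_pos|ft'; python3 - <<'E'
from workcell import ctrl
import cv2
a=ctrl.grab_frame("scene");cv2.imwrite("pics/s2.png",cv2.resize(a[140:260,230:400],None,fx=4,fy=4))
b=cv2.imread("pics/s1.png");cv2.imwrite("pics/s12.png",cv2.resize(cv2.hconcat([b[100:480,200:600],cv2.imread("pics/s2.png")[100:480,200:600]]),None,fx=1,fy=1))
E
python3 -m pendant '-1 0 0 8 0; -1 0 0 8 0; -1 0 0 7 0; -1 0 0 0 0; -1 0 0 0 0' | grep -E 'ee_pos|ft'
```

```text
ee_pos: [0.4602, -0.1453, 0.0898]
ft_force: [-0.2, -0.1, 0.2]
ee_pos: [0.4603, -0.145, 0.0666]
ft_force: [-0.3, -0.0, 0.5]
```

View pics/s12.png

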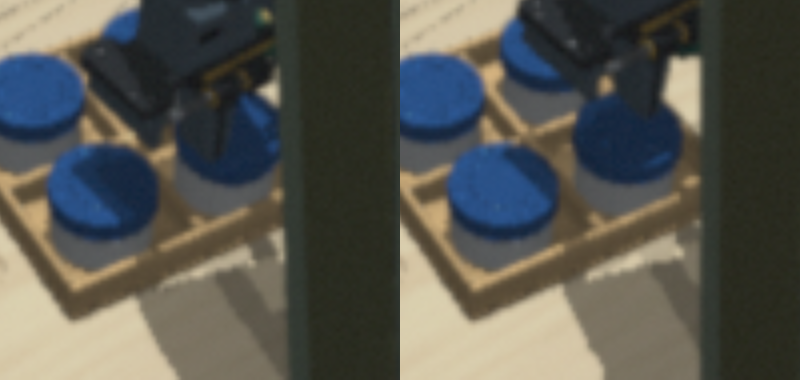

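Left half, during the press: the lid at (230,135) is visibly tilted. Right half, fingers lifted: the lid at (628,140) is level again, with the fingers over its middle. Now I press.

```bash
python3 -m pendant '-1 0 0 1 0; -1 0 0 1 0; -1 0 0 0 0; -1 0 0 0 0' | grep -E 'ee_pos|ft'; python3 -m pendant '-1 0 0 1 0; -1 0 0 0 0; -1 0 0 0 0' | grep -E 'ee_pos|ft'
```

```text
ee_pos: [0.4605, -0.1451, 0.0663]
ft_force: [-3.9, 1.2, 10.4]
ee_pos: [0.4605, -0.1451, 0.0656]
ft_force: [-3.2, 0.8, 12.2]
```

```bash
python3 -m pendant '-1 0 0 1 0; -1 0 0 0 0; -1 0 0 0 0' | grep -E 'ee_pos|ft'
```

```text
ee_pos: [0.4605, -0.1451, 0.0647]
ft_force: [-4.0, 1.0, 13.4]
```

It is sliding at about 13 N; the lid top started at 0.0665, so I expect the stop near 0.0605.

```bash
python3 -m pendant '-1 0 0 1 0; -1 0 0 0 0; -1 0 0 1 0; -1 0 0 0 0; -1 0 0 0 0' | grep -E 'ee_pos|ft'; python3 -m pendant '-1 0 0 1 0; -1 0 0 0 0; -1 0 0 0 0' | grep -E 'ee_pos|ft'
```

```text
ee_pos: [0.4605, -0.1451, 0.0628]
ft_force: [-3.1, 2.4, 13.7]
ee_pos: [0.4605, -0.1451, 0.0618]
ft_force: [-4.3, 1.7, 13.4]
```

```bash
python3 -m pendant '-1 0 0 1 0; -1 0 0 0 0; -1 0 0 0 0' | grep -E 'ee_pos|ft'
```

```text
ee_pos: [0.4605, -0.1451, 0.0608]
ft_force: [-2.9, 0.9, 14.1]
```

```bash
python3 -m pendant '-1 0 0 1 0; -1 0 0 0 0; -1 0 0 0 0' | grep -E 'ee_pos|ft'
```

```text
ee_pos: [0.4605, -0.1451, 0.0598]
ft_force: [-4.6, 1.4, 14.7]
```

```bash
python3 -m pendant '-1 0 0 1 0; -1 0 0 0 0; -1 0 0 0 0' | grep -E 'ee_pos|ft'
```

```text
ee_pos: [0.4605, -0.145, 0.0593]
ft_force: [-5.3, 2.6, 18.3]
```

```bash
python3 -m pendant '-1 0 0 1 0; -1 0 0 0 0; -1 0 0 0 0' | grep -E 'ee_pos|ft'
```

```text
ee_pos: [0.4606, -0.145, 0.0592]
ft_force: [-5.7, 2.5, 25.4]
```

Hard stop reached (25 N, no more travel). I lift and retouch to confirm that it stays home.

```bash
python3 -m pendant '-1 0 0 -5 0; -1 0 0 -10 0; -1 0 0 0 0; -1 0 0 0 0; -1 0 0 0 0; -1 0 0 6 0; -1 0 0 5 0; -1 0 0 0 0; -1 0 0 0 0' | grep -E 'ee_pos|ft'; python3 -m pendant '-1 0 0 1 0; -1 0 0 1 0; -1 0 0 0 0; -1 0 0 0 0' | grep -E 'ee_pos|ft'
```

```text
ee_pos: [0.4602, -0.145, 0.0597]
ft_force: [-1.2, 0.4, 3.9]
ee_pos: [0.4602, -0.145, 0.0594]
ft_force: [-4.0, 1.7, 17.2]
```

Contact is now stiff at 0.0597, so the lid is home. I retreat and look.

```bash
python3 -m pendant '-1 0 0 -10 0; -1 0 0 -40 0; -1 0 0 -40 0; -1 -10 40 -10 0; -1 0 40 0 0; -1 0 40 0 0; -1 0 40 0 0; -1 0 0 0 0; -1 0 0 0 0'; python3 - <<'E'
from workcell import ctrl
import cv2
a=ctrl.grab_frame("scene");b=ctrl.grab_frame("top")
cv2.imwrite("pics/end.png",cv2.hconcat([cv2.resize(a[140:280,220:400],(400,311)),cv2.resize(b[150:300,220:413],(400,311))]))
E
```

```text
time: 13.05
ee_pos: [0.4499, -0.3053, 0.1571]
tcp_rot: [-179.9, 0.1, -0.1]
ft_force: [0.4, 0.5, -0.5]
grip_width: 0.0005
gripper_force: 0.0
```

View pics/end.png

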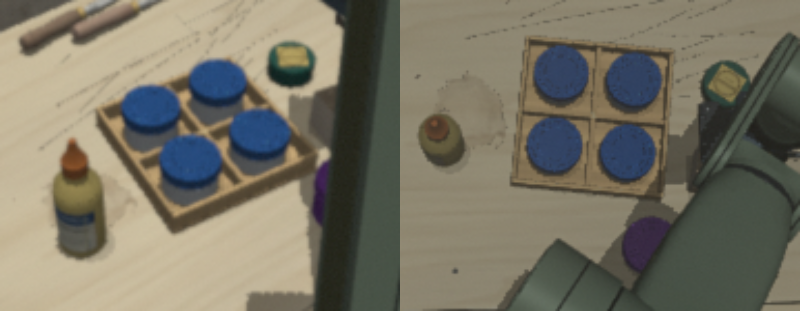

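The lid at (260,133) in the left half is level and lower on its tin. The bottle (78,205) and the wax tin (291,62) have not moved, and the arm is clear.

```bash
python3 -c "
from workcell import ctrl
print(ctrl.hand_in())"
```

```text
the job is handed in; nothing more can be done
None
```

The loose lid was the near right one (cell 2): it rocked under a light edge press, sprang back level, and is now pressed fully home; the job was handed in at about 13 s of the 64 s allowed.

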